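Unlatch the slide cassette and hold it lifted out of its dock

TASK

Take the clear dust hood off the slide dock by its handle and set it gently on the bench, mouth down. Then pinch the two teal side catches of the slide cassette fully in with the fingers and lift the cassette straight up out of the dock, keeping it upright. Finish while still holding it steady by the pinched catches, its foot at least 3 cm above the dock's top; do not disturb the things standing around the dock.

Things in the scene. Friction and masses are not known exactly. Their poses are not given: they have to be found in the camera images.
- slide_dock: Fixed off-white low housing, 140 (x) x 160 (y) x 42 mm high, display and button on its robot-side edge (-x). Origin under its centre on the bench, z up. Its deck is 42 mm above the bench; in the middle a dark surround, 56 x 72 mm, stands 2.5 mm higher round the well (37 x 51 mm) that holds the cassette, latched. The hood stands on the deck round this surround.
- well_mouth (a point): Middle of the well's mouth in the slide dock, level with the top of the dark surround, 44.5 mm above the bench; axes as the dock's.
- dust_hood: Loose hollow hood of clear smoky plastic, mouth down, about 90 g, 68 (x) x 84 (y) x 57 mm, dark band round its rim; on its flat top a dark handle 46 (x) x 12 (y) x 24 mm high: grip it across y, the 12 mm. Origin: middle of its open rim, z up; it reads 42 mm on the deck, 0 on the bench. 2 mm side play round the surround: lift straight up 60 mm or more before moving aside.
- hood_grip (a point): Point to grip on the hood's handle: on its middle axis, 75 mm above the rim, 18 mm above the hood's flat top; the handle ends 6 mm higher.
- slide_cassette: Loose grey magazine, 34 x 34 x 62 mm, 135 g, holding 5 glass slides upright, their label ends 80 mm above its foot. Origin: middle of its foot, 10 mm above the bench when home; z up, axes as the dock's. On its +y and -y sides sit two teal sprung catches, 58 mm over their pads at rest, 42 mm fully pinched. Their hooks lock it in the well (1 mm of lift); pinched 7 mm or more they pass.
- cassette_foot (a point): Middle of the underside of the cassette's foot (the cassette's origin).
- catch_left_pad (a point): Middle of the outer face of the +y catch's finger pad, 32 mm wide (x) and 22 mm high, 58 mm above the cassette's foot, 29 mm out from its middle at rest. It moves with the catch. The pad's lower edge is 11 mm above the dark surround; a fingertip beside it has free room down to there.
- catch_right_pad (a point): The same for the -y catch's finger pad.
- catch_left (a joint): Travel of the +y catch towards the cassette's middle: 0 at rest (hooked), 0.008 m fully in against its stop. Its spring pushes back with about 2 N at rest and 6 N fully in; the stop is hard, so a firm grip (20 to 60 N) on both pads holds the cassette.
- catch_right (a joint): The same for the -y catch.
- slide_carton: Bystander: white and blue carton of slides, 55 x 80 x 30 mm, standing on the bench at the dock's -y side; origin under its centre.
- coverslip_box: Bystander: small white box, 30 x 30 x 16 mm, on the bench near the dock's front corner at the -y side; origin under its centre.
- lens_cleaner: Bystander: small white bottle, 30 mm across, 75 mm high, behind the dock (+x); origin under its centre. The bench at the dock's +y side is free.
- upright_microscope: Fixed microscope, 0.7 m tall, left of the work; its foot's front and its eyepieces stand out to about x = 0.4 at y from 0.1 to 0.3, the stage's edge to y = 0 at x = 0.58. Swing round it with the arm drawn in.
Mind the look-alikes: they are no part of the job. What is meant by the dust_hood is not blue, pink or red, and is the larger of those in its own colour.

How it is judged:
By the outcome, as a careful person would: the job done as asked, in the order asked, and still so for the second after the job is handed in, while the arm keeps its last pose, push and grip.
It also fails if it takes over 56 s, if anything falls off the work surface, if the arm or the gripper's body presses on something with over 40 N, if the wrist force passes 120 N, or if a joint passes its speed limit or range.

ROBOT

A 6-joint arm with a two-finger parallel gripper is mounted at the origin on a cart in front of the work surface, level with it; the furniture and walls round the work are solid. World frame = base frame: x ahead of the robot, y to its left, z up, the work surface at z = 0. Lengths are in m, angles in rad, forces in N, time in s.
With the tool pointing down it reaches from about 0.35 to 0.95 m from the base axis. Payload 17.4 kg.
Tool frame: the origin (TCP) lies midway between the tips of the shut fingers; the grasp point (between the pads) lies 19 mm behind it (arm.hold_point_z is the distance from the TCP to the grasp point, in m); z points along the fingers, y is the line along which they close (so a half turn about z gives the same grasp; the last joint's range is limited). The gripper opens to 93 mm and grips with 3 to 60 N. Pads are 15 mm wide; open, the fingers measure 128 mm over their backs; the gripper's body (75 mm by 188 mm) begins 65 mm behind the grasp point.
Start: joints at [1.148, 0.116, 1.442, -0, 1.584, -0.038], TCP at [0.253, 0.626, 0.219] pointing down, gripper open.
Joint ranges: [-2.83, 2.83], [-0.83, 2.19], [0.07, 2.5], [-1.14, 4.28], [0.01, 3], [-2.97, 2.97]. Speed limits (rad/s): [1.89, 1.89, 2.22, 3.14, 3.14, 3.14].

INTERFACE

Orientations are given as a unit quaternion [w, x, y, z].
In Python, from plant import arm, jaws, solver, sense, viewer, order, trace gives the robot as it stands. Calls block until the motion is done:
- arm.move_ptp(position, orientation): joint-space move of the TCP to a pose.
- arm.servo_line(position, rotation=None, rate=0.15, guard=None): straight line of the TCP; rotation=None keeps the orientation; rate is the mean speed in m/s. With guard (N) it stops when the force on the tool has changed by that much, and returns True; else False.
- arm.movej(angles): joint-space move.
- jaws.let_go() and jaws.grasp(): open the fingers fully, or close them until they stop; the grip force is fixed at half the most.
- arm.hold(seconds).
- solver.solve_ik(position, orientation): joint angles nearest the present ones, or None.
- sense(): the state.
- viewer.snapshot(name): name is "side" or "top" or "wrist"; returns (picture, depth): 400x640x3 uint8, blue, green, red; 400x640 float32, m along the optical axis (not along the pixel's ray), 0 where there is no reading.
- viewer.calibration(name): a dict with "mtx" (3x3 intrinsics, pixels), "k1" (the pictures are not rectified: a ray, as slopes to the right and down, at radius r is drawn at 1 + k1 r^2 times it, then the intrinsics apply), "world_to_cam" (4x4, takes a point from world to camera coordinates). Camera axes: x right, y up, looking along -z (the intrinsics and any distortion apply to the point x, -y, -z); pixel columns grow to the right and rows downward; lengths in m; the calibration is good to about 2 mm. A picture is of the moment at which its call begins: read the wrist's pose just before it. calibration takes no time and is no camera call; for the wrist camera it gives the pose at the moment of the call.
A pose or a line that the arm cannot do raises arm.Unreachable and nothing moves.
- order.job_done(): hands the job in; it is judged then, once.
Trained networks look in the newest picture that a camera, given by its name, has taken for a name from the list of things; names that differ only in an ending like _2 or _b are one class to them, and where a whole thing is asked for, a point or a joint stands for the part that bears it (a point fixed in the world has none). Each returns a list of dicts, best first, with "confidence" (0 to 1); they miss things now and then, are a little off and sometimes report something else, mostly with a low value. They report only what shows in the picture. A call takes as long as a camera call. They do not tell look-alikes from the thing itself.
- trace(camera, name): "region" (400x640 bool, what is visible of it) and "rect" ([left, top, right, bottom] in pixels, round what is visible of it).
The state is a dict: "t": time; "joint_positions": joint angles; "qd": joint speeds; "joint_torque": joint torques, N m; "ee_pos": TCP position; "tcp_rot": TCP orientation; "wrist_force": force on the tool from outside, world axes, zero at the start; "moment": the same for the moment, N m; "width": finger opening in m; "gripper_force": force on a finger pad.
Only numpy, scipy, OpenCV 4.12 (cv2) and the standard library are available. Lean on these libraries where they do the work, as an engineer would, in place of code of your own. Each camera call takes 0.05 s, during which the arm holds its last target. There are 200 camera calls.

## Working session

There is one attempt and no reset: what is moved stays moved. The work goes in short steps, each a Python script; the robot and the scene stay as the last script left them, time stands still between calls to the robot, and variables do not carry over. Pictures are saved under pics/ and viewed, at most 10 in all, crops included, and the job is handed in when it is done.

```bash
mkdir -p pics; ls
python3 - <<'E'
from plant import arm, jaws, solver, sense, viewer, order, trace
import cv2,numpy as np
for c in("side","top"):
    p,d=viewer.snapshot(c); cv2.imwrite(f"pics/{c}0.png",p); np.save(f"{c}_d.npy",d)
    k=viewer.calibration(c); print(c,np.round(k["mtx"],1).tolist(),k["k1"],np.round(k["world_to_cam"],3).tolist())
    for n in("dust_hood","slide_dock","slide_cassette","slide_carton","coverslip_box","lens_cleaner"):
        print(n,[(round(r["confidence"],2),r["rect"]) for r in trace(c,n)])
s=sense();print(s["t"],s["tcp_rot"],arm.hold_point_z)
E
```

```text
pics
side [[391.5, 0.0, 315.9], [0.0, 391.5, 196.5], [0.0, 0.0, 1.0]] -0.003924228800068665 [[0.986, -0.168, 0.01, -0.544], [0.07, 0.464, 0.883, -0.004], [-0.153, -0.87, 0.469, -1.302], [0.0, 0.0, 0.0, 1.0]]
dust_hood [(0.91, [321.4, 173.1, 343.8, 200.1]), (0.81, [296.1, 290.9, 338.7, 324.9]), (0.78, [283.9, 197.4, 307.4, 235.1]), (0.69, [250.3, 189.0, 267.8, 213.5]), (0.58, [251.9, 167.2, 275.9, 191.4])]
slide_dock [(0.92, [268.4, 205.5, 324.9, 251.8])]
slide_cassette [(0.39, [306.7, 253.9, 334.5, 283.0])]
slide_carton [(0.78, [304.6, 251.2, 333.7, 282.7])]
coverslip_box [(0.67, [266.1, 254.8, 282.0, 271.1])]
lens_cleaner [(0.66, [320.7, 205.3, 328.1, 231.6])]
top [[376.0, 0.0, 318.5], [0.0, 376.0, 202.1], [0.0, 0.0, 1.0]] -0.0783892903383416 [[-0.047, -0.999, 0.006, -0.223], [0.978, -0.045, 0.202, -0.556], [-0.202, 0.015, 0.979, -1.272], [0.0, 0.0, 0.0, 1.0]]
dust_hood [(0.96, [235.3, 245.0, 266.3, 271.7]), (0.92, [257.4, 183.6, 285.8, 205.5]), (0.65, [407.5, 212.7, 434.9, 231.6]), (0.59, [327.5, 217.6, 350.8, 240.6])]
slide_dock [(0.59, [314.9, 212.6, 364.1, 250.9]), (0.51, [321.8, 201.2, 327.4, 213.0])]
slide_cassette []
slide_carton [(0.63, [365.2, 210.8, 392.5, 234.6])]
coverslip_box [(0.47, [370.5, 245.3, 373.5, 250.5])]
lens_cleaner [(0.51, [323.2, 202.1, 330.2, 213.4])]
0.7 [-4.60802772e-06  1.91216082e-01  9.81547966e-01 -1.14508326e-05] 0.0188
```

Run:
```python
import cv2,numpy as np
a=cv2.imread("pics/side0.png")[140:340,200:400];b=cv2.imread("pics/top0.png")[150:300,220:450]
a=cv2.resize(a,(600,600),interpolation=3)
cv2.imwrite("pics/s1.png",a);cv2.imwrite("pics/t1.png",cv2.resize(b,None,fx=3.45,fy=3.45,interpolation=3))
```

```text
(no output)
```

View pics/s1.png

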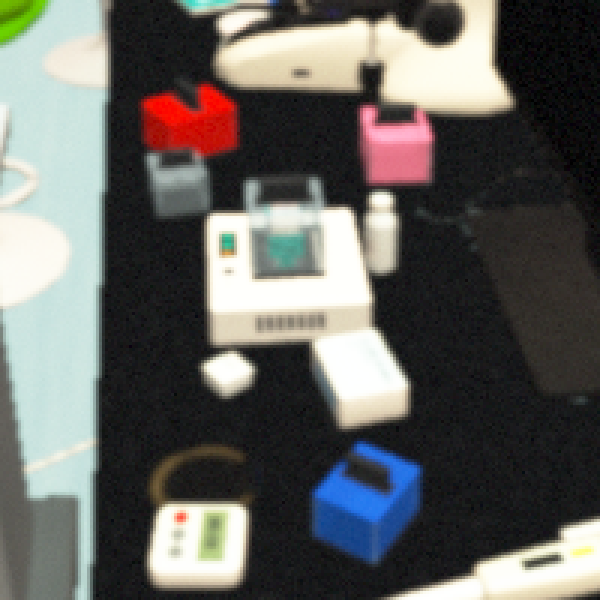

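View pics/t1.png

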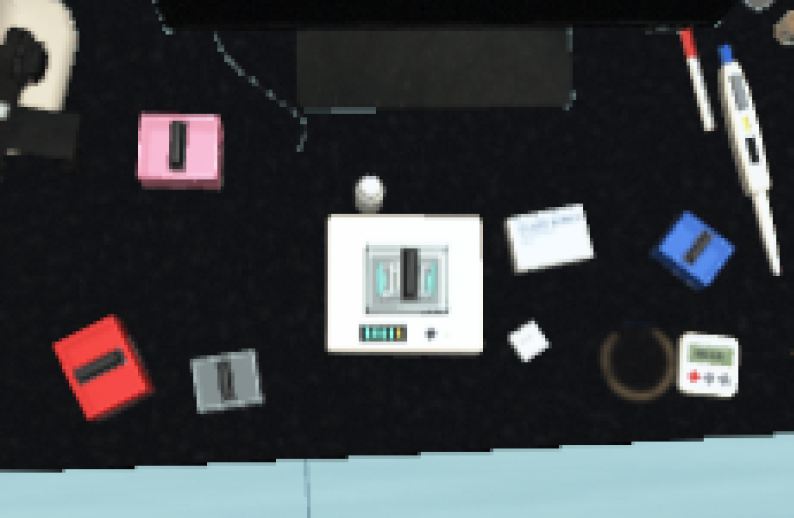

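Both crops show the hood on the dock, with the teal catches seen through it (top crop about (408,280)). The small grey look-alike is at (227,380), and pink, red and blue stand farther off. The bench left of the dock is free, around (250,260). Next I'll get rough positions.

```bash
cat > h.py <<'E'
from plant import arm, jaws, solver, sense, viewer, order, trace
import cv2,numpy as np
from scipy.spatial.transform import Rotation as R
def dist(k): return np.array([k["k1"],0,0,0,0.])
def rays(k,uv):
    n=cv2.undistortPoints(np.float64(uv).reshape(-1,1,2),k["mtx"],dist(k))[:,0]
    M=k["world_to_cam"]; d=np.c_[n[:,0],-n[:,1],-np.ones(len(n))]
    return -M[:3,:3].T@M[:3,3], d@M[:3,:3]
def atz(k,uv,z):
    o,d=rays(k,uv); return o+d*((z-o[2])/d[:,2])[:,None]
def cloud(k,dep,mask):
    v,u=np.nonzero(mask&(dep>0)); o,d=rays(k,np.c_[u,v]); return o+d*dep[v,u][:,None]
def project(k,P):
    P=np.atleast_2d(P); M=k["world_to_cam"]; c=P@M[:3,:3].T+M[:3,3]
    n=np.c_[c[:,0],-c[:,1]]/-c[:,2:]; n*=1+k["k1"]*(n**2).sum(1)[:,None]
    return n@k["mtx"][:2,:2].T+k["mtx"][:2,2]
def down(yaw): # tool down, fingers closing along dock y at yaw
    q=(R.from_euler("z",yaw)*R.from_quat([1,0,0,0])).as_quat(); return q[[3,0,1,2]]
E
python3 - <<'E'
from h import *
k=viewer.calibration("top"); T=lambda x,y:(220+(x+.5)/3.45-.5,150+(y+.5)/3.45-.5)
for n,pts,z in [("deck corners",[(327,215),(482,214),(483,352),(327,352)],.042),("handle",[(401,248),(417,248),(419,300),(402,300)],.123),
  ("grey",[(192,355),(257,350),(262,405),(198,413)],.03),("pink",[(138,114),(222,114),(222,188),(138,188)],.03),("carton",[(505,220),(582,205),(593,258),(515,271)],.03),("cover",[(530,322),(548,340),(530,360),(510,342)],.016),("bottle",[(369,192)],.07)]:
    P=atz(k,[T(*p) for p in pts],z)[:,:2]; print(n,P.round(3).tolist(),P.mean(0).round(3))
s=sense(); w=viewer.calibration("wrist"); M=np.linalg.inv(w["world_to_cam"])
Rt=R.from_quat(s["tcp_rot"][[1,2,3,0]])
print(w["mtx"],w["k1"],Rt.inv().apply(M[:3,3]-s["ee_pos"]),(Rt.inv().as_matrix()@M[:3,:3]).round(2))
for yaw in(-.03,np.pi-.03):
  for p in([.5,-.28,.25],[.5,-.28,.08],[.5,-.1,.2]):print(solver.solve_ik(p,down(yaw)))
E
```

```text
deck corners [[0.513, -0.233], [0.507, -0.393], [0.365, -0.384], [0.373, -0.226]] [ 0.439 -0.309]
handle [[0.463, -0.302], [0.462, -0.318], [0.412, -0.317], [0.413, -0.3]] [ 0.438 -0.309]
grey [[0.377, -0.089], [0.379, -0.155], [0.323, -0.158], [0.318, -0.093]] [ 0.349 -0.124]
pink [[0.633, -0.038], [0.629, -0.127], [0.549, -0.125], [0.553, -0.037]] [ 0.591 -0.082]
carton [[0.501, -0.418], [0.514, -0.5], [0.457, -0.507], [0.448, -0.424]] [ 0.48  -0.462]
cover [[0.395, -0.438], [0.376, -0.455], [0.356, -0.435], [0.376, -0.416]] [ 0.376 -0.436]
bottle [[0.53, -0.276]] [ 0.53  -0.276]
[[283.54165244   0.         320.5861508 ]
 [  0.         283.54165244 200.7290967 ]
 [  0.           0.           1.        ]] 0.006256446733203691 [ 0.0691538  -0.00054013 -0.1669951 ] [[-0.    0.97  0.25]
 [ 1.    0.   -0.  ]
 [-0.    0.25 -0.97]]
[-5.55000827e-01 -1.12726536e-01  1.62026632e+00 -4.44089210e-16
  1.63405287e+00  1.04579550e+00]
[-5.55000827e-01 -3.29228640e-02  1.82352858e+00 -4.44089210e-16
  1.35098694e+00  1.04579550e+00]
[-2.47426043e-01 -2.43973602e-01  1.81465602e+00 -4.44089210e-16
  1.57091024e+00  1.35337028e+00]
[-5.55000827e-01 -1.12726536e-01  1.62026632e+00 -4.44089210e-16
  1.63405287e+00 -2.09579715e+00]
[-5.55000827e-01 -3.29228640e-02  1.82352858e+00 -4.44089210e-16
  1.35098694e+00 -2.09579715e+00]
[-2.47426043e-01 -2.43973602e-01  1.81465602e+00 -4.44089210e-16
  1.57091024e+00 -1.78822237e+00]
```

```bash
cat >> h.py <<'E'
YAW=-.045+np.pi
E
python3 - <<'E'
from h import *
a=1.148
for r in(.30,.32,.34):
    q=solver.solve_ik([r*np.cos(a),r*np.sin(a),.25],down(a+np.pi)); print(r,q)
    if q is not None: break
q0=np.array(q)
arm.movej(q0); print(sense()["t"],sense()["ee_pos"])
q1=q0.copy(); q1[0]=-.6; arm.movej(q1); print(sense()["t"],sense()["ee_pos"],sense()["wrist_force"])
arm.move_ptp([.44,-.309,.25],down(YAW))
for i,p in enumerate([[.44,-.309,.25],[.42,-.36,.23]]):
    if i: arm.servo_line(p)
    k=viewer.calibration("wrist"); pic,d=viewer.snapshot("wrist")
    np.savez(f"w{i}.npz",pic=pic,d=d,**k); cv2.imwrite(f"pics/w{i}.png",pic)
    for n in("dust_hood","hood_grip","slide_dock","slide_cassette"):
        for j,r in enumerate(trace("wrist",n)):
            print(n,round(r["confidence"],2),np.round(r["rect"]))
print(sense()["t"],sense()["ee_pos"])
E
```

```text
0.3 [ 1.06289731e+00 -7.72477772e-01  2.07565477e+00 -4.44089210e-16
  1.83841566e+00 -1.65589902e+00]
2.1417 [0.12326569 0.27391262 0.25023583]
4.4917 [ 0.2612955  -0.14740691  0.2500211 ] [-0.78362771  0.0094875   0.08959942]
dust_hood 0.9 [442. 246. 485. 273.]
dust_hood 0.84 [430.  76. 493. 132.]
dust_hood 0.82 [286. 156. 355. 218.]
dust_hood 0.78 [ 72. 169. 147. 234.]
dust_hood 0.6 [511.  66. 616. 158.]
hood_grip 0.97 [ 71. 172. 146. 233.]
hood_grip 0.87 [426.  77. 497. 127.]
hood_grip 0.72 [284. 154. 359. 222.]
hood_grip 0.56 [444. 244. 485. 274.]
hood_grip 0.56 [508.  66. 617. 156.]
slide_dock 0.8 [259. 122. 387. 230.]
dust_hood 0.84 [474.  88. 548. 144.]
dust_hood 0.65 [331. 173. 407. 238.]
hood_grip 0.95 [556.  80. 640. 170.]
hood_grip 0.76 [327. 170. 408. 241.]
hood_grip 0.62 [472.  89. 549. 142.]
hood_grip 0.57 [101. 188. 179. 248.]
slide_dock 0.84 [298. 138. 428. 249.]
slide_cassette 0.29 [248. 137. 277. 166.]
6.4833 [ 0.4203535  -0.35952729  0.23040979]
```

Run:
```python
import cv2,numpy as np
a=cv2.imread("pics/w0.png")[110:240,240:400];b=cv2.imread("pics/w1.png")[125:255,285:445]
cv2.imwrite("pics/w01.png",np.vstack([cv2.resize(x,(800,650),interpolation=3) for x in(a,b)])[:, :])
for n,x in(("a",a),("b",b)): cv2.imwrite(f"pics/w_{n}.png",cv2.resize(x,(640,520),interpolation=3))
```

```text
(no output)
```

View pics/w_a.png

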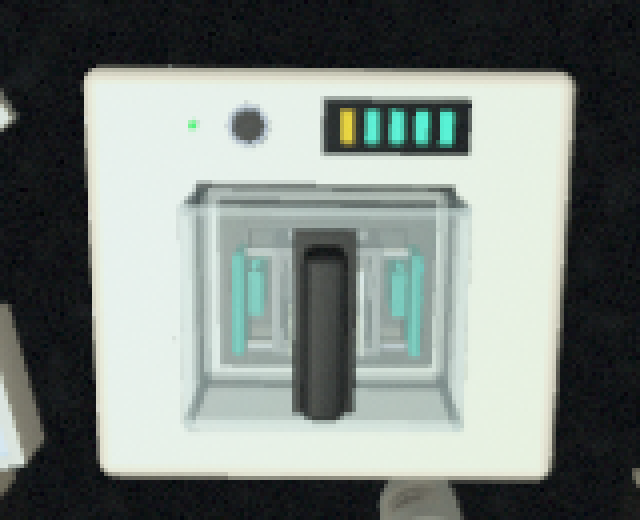

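View pics/w_b.png

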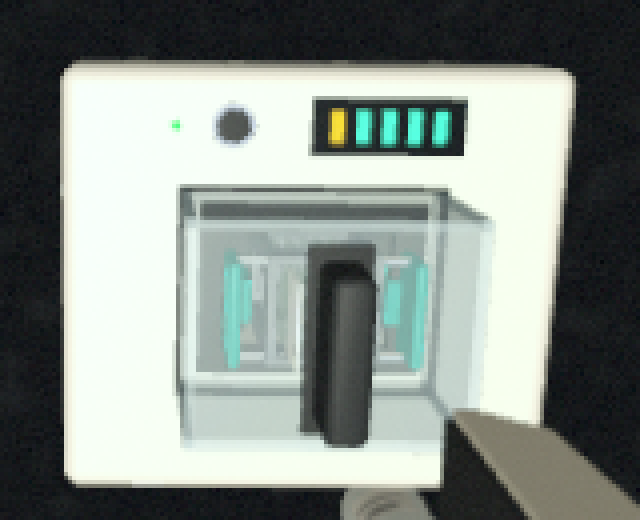

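The hood stands square on the dock. In view a the handle's top face spans crop columns 303–347 and rows 255–415, and in view b 333–372 and 275–442. The deck's corners are clear, so I'll triangulate from both.

Run:
```python
from h import *
K=[dict(np.load(f"w{i}.npz")) for i in(0,1)]
px=[lambda p:(240+(p[0]+.5)/4-.5,110+(p[1]+.5)/4-.5),lambda p:(285+(p[0]+.5)/4-.5,125+(p[1]+.5)/4-.5)]
def tri(a,b):
    A=np.zeros((3,3));B=np.zeros(3)
    for k,f,p in zip(K,px,(a,b)):
        o,d=rays(k,[f(p)]);d=d[0]/np.linalg.norm(d);P=np.eye(3)-np.outer(d,d);A+=P;B+=P@o
    return np.linalg.solve(A,B)
for n,a,b in[("deck -x-y",(88,69),(64,63)),("deck -x+y",(574,71),(576,68)),("deck +x-y",(102,477),(68,486)),
  ("hoodtop -x-y",(182,205),(184,220)),("hoodtop -x+y",(470,205),(492,220)),("hoodtop +x-y",(186,430),(184,447)),
  ("handle top end+x",(325,414),(353,442)),("handle top -x",(325,256),(352,277))]:
    print(n,tri(a,b).round(4))
D=[atz(K[0],[px[0](p) for p in[(88,69),(574,71),(551,480),(102,477)]],.042), atz(K[1],[px[1](p) for p in[(64,63),(576,68),(68,486)]],.042)]
for d in D: print(d[:,:2].round(4).tolist())
print("centre",D[0].mean(0),(D[1][1]+D[1][2])/2)
for i,P in((0,[(325,414),(325,256)]),(1,[(353,442),(352,277)])):
    print("handle",atz(K[i],[px[i](p) for p in P],.123).round(4).tolist())
for i,P in((0,[(182,205),(470,205),(462,430),(186,430)]),(1,[(184,220),(492,220),(184,447)])):
    print("hoodtop",atz(K[i],[px[i](p) for p in P],.099).round(4).tolist())
```

```text
deck -x-y [ 0.3655 -0.3826  0.0295]
deck -x+y [ 0.3736 -0.2248  0.0417]
deck +x-y [ 0.5047 -0.3893  0.0405]
hoodtop -x-y [ 0.4061 -0.3479  0.0888]
hoodtop -x+y [ 0.4087 -0.2657  0.0969]
hoodtop +x-y [ 0.4718 -0.3508  0.0935]
handle top end+x [ 0.4583 -0.3088  0.1285]
handle top -x [ 0.4179 -0.307   0.1176]
[[0.366, -0.3803], [0.3738, -0.2249], [0.5126, -0.2317], [0.5042, -0.3889]]
[[0.3647, -0.3816], [0.3735, -0.2248], [0.5041, -0.3892]]
centre [ 0.43913636 -0.30645553  0.042     ] [ 0.43878657 -0.307004    0.042     ]
handle [[0.4601, -0.3089, 0.123], [0.4169, -0.3069, 0.123]]
handle [[0.4603, -0.3077, 0.123], [0.4166, -0.308, 0.123]]
hoodtop [[0.4045, -0.3463, 0.099], [0.4082, -0.2659, 0.099], [0.4741, -0.2691, 0.099], [0.4704, -0.3502, 0.099]]
hoodtop [[0.4047, -0.3484, 0.099], [0.4086, -0.2664, 0.099], [0.4692, -0.3508, 0.099]]
```

```bash
sed -i 's/^YAW=.*/YAW=-.051+np.pi/' h.py
python3 - <<'E'
from h import *
def st(m): s=sense();print(m,round(s["t"],2),s["ee_pos"].round(4),s["wrist_force"].round(1),round(s["width"],4),s["gripper_force"])
x,y=.4385,-.308
arm.servo_line([x,y,.19],down(YAW)); print(arm.servo_line([x,y,.103],rate=.07,guard=8)); st("at")
jaws.grasp(); st("grip")
if .009<sense()["width"]<.016:
    arm.servo_line([x,y,.125],rate=.04); st("up"); arm.servo_line([x,y,.215],rate=.1); st("up2")
    k=viewer.calibration("side"); p,_=viewer.snapshot("side"); cv2.imwrite("pics/lift.png",cv2.resize(p[140:290,220:400],(720,600),interpolation=3))
    q=sense(); arm.servo_line([.47,-.143,.215],rate=.12); arm.servo_line([.47,-.143,.075],rate=.08); st("low")
    print(arm.servo_line([.47,-.143,.056],rate=.015,guard=3)); st("down")
E
```

```text
False
at 8.48 [ 0.4387 -0.3082  0.1035] [0.1 0.6 0.3] 0.093 0.0
grip 9.71 [ 0.4385 -0.308   0.103 ] [ 0.4  0.  -0. ] 0.0119 29.996148347854614
up 10.41 [ 0.4385 -0.308   0.1249] [ 0.8  0.8 -1. ] 0.0119 29.995923936367035
up2 11.46 [ 0.4383 -0.3079  0.2142] [ 0.6  0.  -1.5] 0.0116 29.99596506357193
low 14.96 [ 0.4702 -0.1431  0.0754] [-0.4  0.7 -0.1] 0.0115 29.99598205089569
True
down 15.86 [ 0.47   -0.1431  0.0609] [ 0.  -0.1  3.5] 0.0119 29.9994358420372
```

View pics/lift.png

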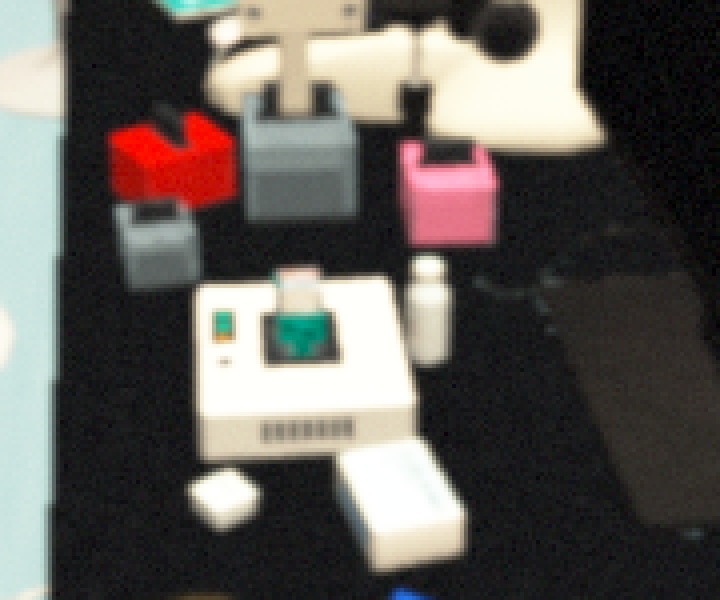

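The hood was lifted clean at crop (300,150), the cassette stayed in the dock at (300,310), and the hood touched the bench at the expected height. I'll let go and look at the cassette.

Run:
```python
from h import *
jaws.let_go(); arm.servo_line([.47,-.143,.20],rate=.12)
for i,p in enumerate([[.44,-.29,.2],[.44,-.335,.2]]):
    arm.servo_line(p,down(YAW),rate=.15); arm.hold(.15)
    k=viewer.calibration("wrist"); pic,d=viewer.snapshot("wrist"); np.savez(f"c{i}.npz",pic=pic,d=d,**k)
    c=project(k,[.439,-.307,.06])[0].astype(int); o=c-[60,50]; print(o,sense()["t"],sense()["ee_pos"])
    for n in("catch_left_pad","slide_cassette"):print(n,[(round(r["confidence"],2),np.round(r["rect"])) for r in trace("wrist",n)])
    cv2.imwrite(f"pics/c{i}.png",cv2.resize(pic[o[1]:o[1]+100,o[0]:o[0]+120],(720,600),interpolation=3))
```

```text
[244 141] 19.8583 [ 0.44020594 -0.28947337  0.20008412]
catch_left_pad [(0.64, array([321., 179., 331., 210.]))]
slide_cassette [(0.62, array([274., 172., 332., 211.]))]
[285 140] 20.6083 [ 0.44007601 -0.33438687  0.20011356]
catch_left_pad []
slide_cassette [(0.9, array([315., 169., 377., 210.]))]
```

View pics/c0.png

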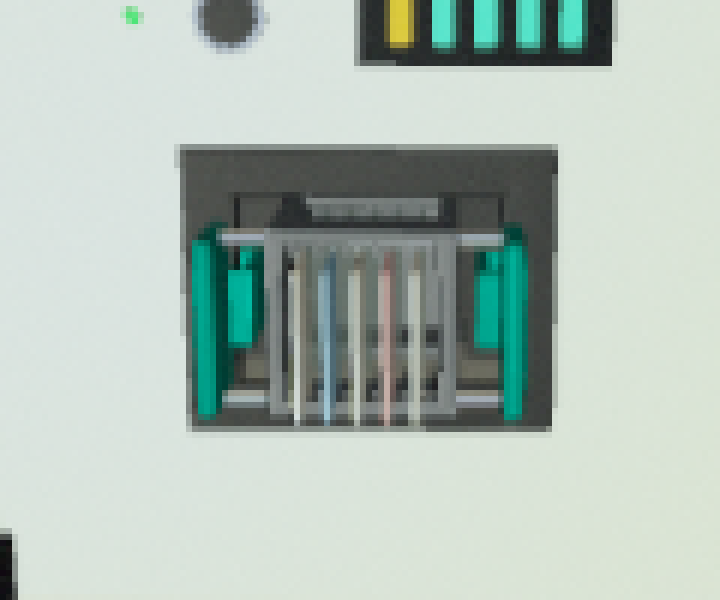

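View pics/c1.png

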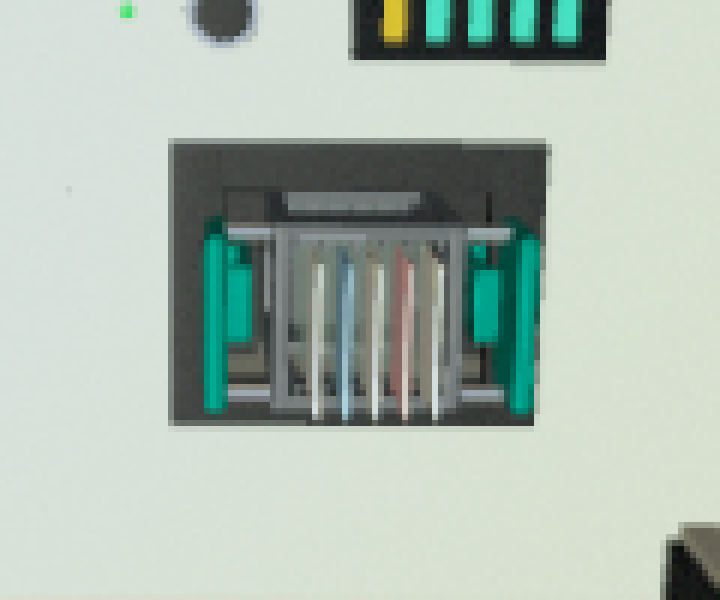

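The cassette sits uncovered in the well. The teal pads' top edges are at crop columns 192–218 and 503–526 (view c0) and 204–226 and 511–534 (c1), rows about 240–418. I'll triangulate those and the surround.

Run:
```python
from h import *
K=[dict(np.load(f"c{i}.npz")) for i in(0,1)]; O=[(244,141),(285,140)]
f=lambda i,p:((p[0]+.5)/6-.5+O[i][0],(p[1]+.5)/6-.5+O[i][1])
pairs=[("-y near",(192,240),(204,235)),("-y far",(197,418),(204,412)),("+y near",(526,240),(534,235)),("+y far",(522,418),(533,412))]
for n,*pp in pairs:
    A=np.zeros((3,3));B=np.zeros(3)
    for i in(0,1):
        o,d=rays(K[i],[f(i,pp[i])]);d=d[0]/np.linalg.norm(d);P=np.eye(3)-np.outer(d,d);A+=P;B+=P@o
    print(n,np.linalg.solve(A,B).round(4))
for i in(0,1):
    P=atz(K[i],[f(i,p[1+i]) for p in pairs],.079);print(P.round(4)[:,:2].tolist(),P.mean(0).round(4))
S=[[(181,146),(557,147),(551,430),(189,430)],[(169,141),(549,145),(534,425),(170,425)]]
for i in(0,1):
    P=atz(K[i],[f(i,p) for p in S[i]],.0445);print("surround",P.round(4)[:,:2].tolist(),P.mean(0).round(4))
```

```text
-y near [ 0.4221 -0.3355  0.075 ]
-y far [ 0.4536 -0.3371  0.0771]
+y near [ 0.426  -0.2773  0.0698]
+y far [ 0.4554 -0.2796  0.081 ]
[[0.4214, -0.3348], [0.4532, -0.3368], [0.4243, -0.2776], [0.4561, -0.2796]] [ 0.4387 -0.3072  0.079 ]
[[0.4215, -0.3354], [0.453, -0.3371], [0.4244, -0.279], [0.456, -0.2793]] [ 0.4387 -0.3077  0.079 ]
surround [[0.4093, -0.3411], [0.4131, -0.2699], [0.469, -0.2731], [0.4654, -0.3447]] [ 0.4392 -0.3072  0.0445]
surround [[0.4093, -0.3416], [0.4137, -0.2698], [0.4689, -0.2729], [0.4652, -0.3447]] [ 0.4392 -0.3072  0.0445]
```

```bash
sed -i 's/^YAW=.*/YAW=-.053+np.pi/' h.py
python3 - <<'E'
from h import *
def st(m): s=sense();print(m,round(s["t"],2),s["ee_pos"].round(4),s["wrist_force"].round(1),s["moment"].round(2),round(s["width"],4),round(s["gripper_force"],1))
x,y=.4388,-.3075; ok=True
arm.servo_line([x,y,.13],down(YAW)); arm.hold(.2); st("above")
if arm.servo_line([x,y,.054],rate=.06,guard=6): st("hit"); raise SystemExit
st("at"); jaws.grasp(); arm.hold(.3); st("grip")
if .040<sense()["width"]<.0435:
    g=arm.servo_line([x,y,.060],rate=.02,guard=8); st("up1"); print(g)
    if not g: print(arm.servo_line([x,y,.146],rate=.06,guard=10)); arm.hold(.3); st("up2")
for c in("side","wrist"):
    p,_=viewer.snapshot(c); k=viewer.calibration(c); u=project(k,[x,y,.09])[0].astype(int)-[75,75]
    globals()[c]=cv2.resize(p[max(u[1],0):max(u[1],0)+150,u[0]:u[0]+150],(400,400),interpolation=3)
cv2.imwrite("pics/end.png",np.hstack([side,wrist]))
E
```

```text
above 21.56 [ 0.4391 -0.308   0.131 ] [-0.1 -0.3 -0.5] [-0.02  0.04 -0.03] 0.0933 0.0
at 22.98 [ 0.439  -0.3076  0.0544] [ 0.3 -0.4  0.9] [-0.   -0.   -0.01] 0.0935 0.0
grip 24.19 [ 0.439  -0.3075  0.0546] [-2.3  2.1  6.2] [0.44 0.36 0.02] 0.0388 30.0
```

View pics/end.png

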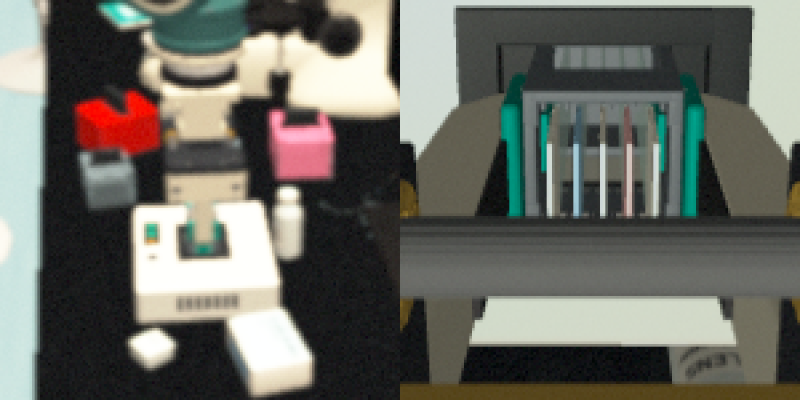

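The wrist view shows both teal pads pressed against the cassette (about 41 mm over them) with the fingers outside them. The width reads 38.8 mm, a bit under nominal, and the tool is pushing down about 6 N. I'll test with a small guarded lift.

Run:
```python
from h import *
def st(m): s=sense();print(m,round(s["t"],2),s["ee_pos"].round(4),s["wrist_force"].round(1),s["moment"].round(2),round(s["width"],4),round(s["gripper_force"],1))
x,y=.4388,-.3075
g=arm.servo_line([x,y,.0625],rate=.015,guard=12); print(g); arm.hold(.3); st("up1")
p,_=viewer.snapshot("wrist"); np.save("g.npy",p)
k=viewer.calibration("wrist"); u=project(k,[x,y,.07])[0].astype(int)-[60,60]
cv2.imwrite("pics/g.png",cv2.resize(p[max(0,u[1]):u[1]+100,u[0]:u[0]+120],(720,600),interpolation=3))
```

```text
False
up1 25.31 [ 0.4388 -0.3075  0.0624] [-0.4  0.1 -1.4] [0.03 0.01 0.04] 0.0384 30.0
```

View pics/g.png

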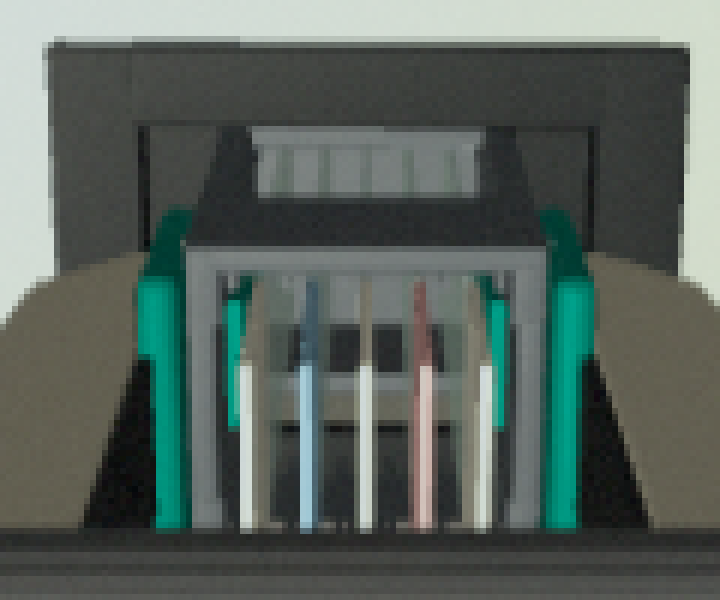

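The load is -1.4 N, which is the cassette's weight, so the hooks have passed. Both pads (crop columns about 140–180 and 550–595) are pressed in and upright. I'll lift out.

Run:
```python
from h import *
def st(m): s=sense();print(m,round(s["t"],2),s["ee_pos"].round(4),s["wrist_force"].round(1),s["moment"].round(2),round(s["width"],4),round(s["gripper_force"],1))
x,y=.4388,-.3075
print(arm.servo_line([x,y,.146],rate=.05,guard=10)); arm.hold(.5); st("up2")
p,_=viewer.snapshot("side"); cv2.imwrite("pics/end2.png",cv2.resize(p[130:290,220:400],(675,600),interpolation=3))
```

```text
False
up2 27.68 [ 0.4388 -0.3075  0.146 ] [-0.9 -0.4 -1.9] [ 0.03 -0.01  0.03] 0.0385 30.0
```

View pics/end2.png

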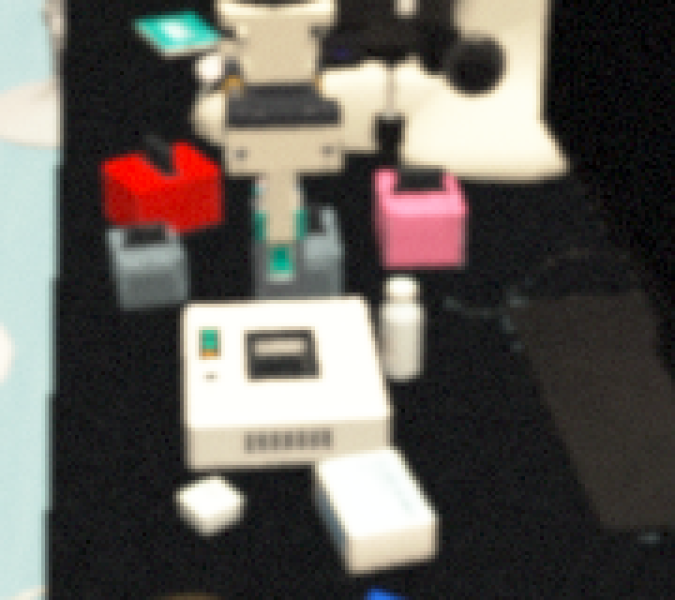

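The cassette is out and held upright at crop (280,240), above the empty well at (283,355). The hood stands behind it on the bench, and the carton, box and bottle haven't moved.

```bash
python3 -c "
from plant import order
print(order.job_done())"
```

```text
the job is handed in; nothing more can be done
None
```

I handed the job in at about 28 s: the hood is standing mouth down on the bench at the dock's +y side, and the cassette is held upright by its pinched catches with its foot about 5.5 cm above the dock's top; the finger width read 38.5 mm against the nominal 42 mm, but the lift came free.

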